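# Lay out the bar tool tray

## Task

Set up the tool tray to match the outlines drawn on its three cards: the tamper standing on the round one, the peeler on its silhouette with its head at the drawn head, and the whetstone, now drying on end, tipped over and lying flat on the rectangle. The tamper has been left on the wrong card. Leave the tea glass, the jigger and the black flask standing where they are, and let go of everything.

Things in the scene. Friction and masses are not known exactly. Their poses are not given: they have to be found in the camera images.
- tray: wooden kit tray, 200 (x) by 285 (y) mm, fixed; rim 14 mm high, 5 mm thick; inner floor (the cards' face) 6 mm above the counter. Origin: centre of its underside; x roughly away from the robot. Three white cards 166 by 74 mm lie in it side by side, 90 mm apart along y, long side along x; which card is where varies, each turned by a few degrees
- stone_card: card with a drawn rectangle of 152 by 57 mm (long side along its x) for the whetstone. Origin: centre of the rectangle, about 1 mm below the card's face
- tamper_card: card with a drawn disc 61 mm across for the tamper's foot. Origin: centre of the disc, about 1 mm below the card's face
- peeler_card: card with a drawn Y-peeler silhouette, 131 mm long along its x, handle to -x and head to +x. Origin: middle of the silhouette's length, on its middle line
- card_head (a point): point on the peeler card's middle line, 50 mm from its origin towards the drawn head (+x)
- card_tail (a point): point on the peeler card's middle line, 50 mm from its origin towards the drawn handle end (-x)
- stone: grey two-tone whetstone, 55 (x) by 150 (y) by 23 (z) mm, 0.3 to 0.55 kg. Origin: centre of one broad face, z pointing through the stone. It starts standing on end on the counter, y upright, 150 mm tall, broad faces to left and right; a tea glass is close to one broad face, the counter beyond the other is free to tip it over by pushing near its top. Either face may lie up, either end ahead
- stone_mid (a point): centre of the whetstone
- tamper: coffee tamper, 82 mm tall: steel foot 58 mm across and 24 mm high, black turned grip above it up to 40 mm across, widest near the top. Origin: centre of the underside, z up its axis. It starts standing in the tray on the whetstone's or the peeler's card
- peeler: Y peeler with red handle, 49 by 131 by 14 mm, lying flat at the left. Origin: underside, middle of its length; the handle, up to 18 mm wide and 14 mm thick, runs from y = -24 to +66 mm, the forked head 49 mm wide and 3 to 12 mm high from y = -66 to -20 mm
- peeler_head (a point): point on the peeler's middle line, 50 mm from its origin towards the head (its -y), 7 mm above its underside
- peeler_tail (a point): point on the peeler's middle line, 50 mm from its origin towards the handle end (its +y), 7 mm above its underside
- glass: bystander: upturned clear tea glass, 62 mm across, 63 mm tall, beside the whetstone. Origin: centre of its underside
- jigger: bystander: steel double jigger, 44 mm across, 74 mm tall, beyond the peeler. Origin: centre of its underside
- flask: bystander: small black flask, 57 mm across, 74 mm tall, behind and right of the tray. Origin: centre of its underside
Mind the look-alikes: they are no part of the job. What is shaped like the tamper but green is not meant.

How it is judged:
By the outcome, as a careful person would: the job done as asked, in the order asked, and still so for the second after the job is handed in, with the robot touching nothing.
It also fails if it takes over 69 s, if anything falls off the work surface, if the arm or the gripper's body presses on something with over 40 N, if the wrist force passes 120 N, or if a joint passes its speed limit or range.

## Robot

A 7-joint arm with a two-finger parallel gripper is mounted at the origin on a cart in front of the work surface, level with it; the furniture and walls round the work are solid. World frame = base frame: x ahead of the robot, y to its left, z up, the work surface at z = 0. Lengths are in m, angles in rad, forces in N, time in s.
With the tool pointing down it reaches from about 0.425 to 0.925 m from the base axis. Payload 6.8 kg.
Tool frame: the origin (TCP) lies between the finger pads; the fingertips stand 11 mm ahead of it and the grasp point (between the pads) lies 8 mm behind it (tip_extent is the distance from the TCP to the fingertips, in m); z points along the fingers, y is the line along which they close (so a half turn about z gives the same grasp; the last joint's range is limited). The gripper opens to 88 mm and grips with 3 to 60 N. Pads are 20 mm wide; open, the fingers measure 115 mm over their backs; the gripper's body (75 mm by 178 mm) begins 61 mm behind the grasp point.
Start: joints at [1.125, 0.477, 0.022, 1.555, -0.011, 1.109, -0.083], TCP at [0.224, -0.637, 0.234] pointing down, gripper open.
Joint ranges: [-2.96, 2.96], [-0.34, 2.1], [-1.41, 1.46], [0.24, 2.44], [-1.37, 4.51], [0.17, 1.92], [-2.96, 2.96]. Speed limits (rad/s): [2.39, 2.39, 3.14, 3.14, 3.14, 3.14, 3.14].

## Interface

Orientations are given as a 3x3 rotation matrix whose columns are the frame's x, y, z axes.
In Python, from rig import * gives the robot as it stands. The module is installed in compiled form; this text tells all that it offers.
- The arm moves only by the shell command python3 -m pendant 'ROWS' [OPENING] [FORCE]. ROWS is JSON, a list of rows, each a list of 6 numbers: the shift along the tool's x, y, z normalised to -1 to 1, where 1 is 40 mm, then the turn, a rotation vector about the tool's x, y, z normalised to -1 to 1, where 1 is 0.15 rad. In form: [[tx, ty, tz, ax, ay, az], ...]. A call has 1 to 5 rows; each row shifts and turns the commanded pose from where the row before left it, along the tool's axes as they then stand; what a row does not reach is not made up. A row lasts 1/8 s, in which the tool goes at most 62.5 mm and 10.7 degrees, less where a joint would pass 70% of its speed; a pose out of reach is approached as far as the arm can. A call with a number of a shift or a turn outside -1 to 1 is refused whole. A call with a gripper value outside its range is refused whole. OPENING is the opening, from -1 (shut) to 1 (fully open), so that 0 is half open, set as the call begins (- or left out, the last holds). The fingers move at their own pace and stop on an object; FORCE is the grip in N (left out, the last holds). Time passes only in rows, so rows that do not move let the fingers close. It gives the time, the measured TCP pose, the force, the opening and the grip force at its end, in the units of the state.
- sense(): the state, without advancing time (a new reading comes with each control period).
- read_camera(name): name is "scene" or "top" or "wrist"; returns a dict with "pixels" (420x560x3 uint8, red, green, blue), "K" (3x3 intrinsics, pixels), "R" (3x3) and "t" (3): a world point X has camera coordinates R X + t. Camera axes: x right, y down, z forward; pixel columns grow to the right and rows downward; lengths in m; the calibration is good to about 2 mm. The wrist camera is an equidistant fisheye: a pixel r from the principal point sees the ray r / f radians off the axis. A picture is of the moment at which its call begins. There is no depth.
- finish_job(): hands the job in; it is judged then, once.
The state is a dict: "time": time; "qpos": joint angles; "dq": joint speeds; "joint_efforts": joint torques, N m; "eef_pos": TCP position; "tool_rot": TCP orientation; "ft_force": force on the tool from outside, world axes, zero at the start; "ft_torque": the same for the moment, N m; "width": finger opening in m; "grip_force": force on a finger pad.
Only numpy, scipy, OpenCV 4.12 (cv2) and the standard library are available. Lean on these libraries where they do the work, as an engineer would, in place of code of your own. Each camera call takes 0.05 s, during which the arm holds its last target. There are 200 camera calls.

## Working session

There is one attempt and no reset: what is moved stays moved. The work goes in short steps, Python scripts to look and compute and a shell command to move; the robot and the scene stay as the last step left them, time stands still between calls to the robot, and variables do not carry over. Pictures are saved under pics/ and viewed, at most 10 in all, crops included, and the job is handed in when it is done.

```bash
mkdir -p pics
cat > h.py <<'E'
from rig import *
import numpy as np, cv2, json
def ray(c,u,v):
    K,R,t=map(np.array,(c["K"],c["R"],c["t"])); o=-R.T@t
    d=R.T@np.linalg.inv(K)@np.array([u,v,1.]); return o,d
def onplane(c,u,v,z):
    o,d=ray(c,u,v); return o+d*(z-o[2])/d[2]
def proj(c,X):
    K,R,t=map(np.array,(c["K"],c["R"],c["t"])); p=K@(R@np.array(X)+t); return p[:2]/p[2]
def save(c,n): cv2.imwrite("pics/"+n,cv2.cvtColor(c["pixels"],cv2.COLOR_RGB2BGR))
E
python3 - <<'E'
from h import *
import pickle
s=sense(); print({k:np.round(v,3).tolist() for k,v in s.items()})
for n in("top","scene"):
    c=read_camera(n); save(c,n+"0.png"); pickle.dump(c,open(n+"0.pkl","wb"))
    R=np.array(c["R"]);print(n,-R.T@np.array(c["t"]),np.array(c["K"]).round(1).tolist(),R.round(2).tolist())
E
```

```text
{'time': 0.0, 'qpos': [1.125, 0.478, 0.022, 1.556, -0.011, 1.109, -0.083], 'dq': [-0.001, 0.0, -0.0, -0.001, 0.001, 0.002, 0.0], 'joint_efforts': [-0.001, -58.286, 1.534, -27.261, -0.054, 0.017, 0.0], 'eef_pos': [0.223, -0.636, 0.233], 'tool_rot': [[0.943, 0.331, -0.001], [0.331, -0.943, 0.002], [-0.0, -0.002, -1.0]], 'ft_force': [0.079, -0.457, -1.155], 'ft_torque': [-0.01, 0.005, 0.017], 'grip_force': 0.0, 'width': 0.088}
top [0.25101817 0.06516285 1.38722747] [[408.0, 0.0, 276.2], [0.0, 408.0, 208.7], [0.0, 0.0, 1.0]] [[0.0, -1.0, 0.0], [-0.98, -0.0, -0.22], [0.22, -0.0, -0.98]]
scene [0.15225613 0.75200128 1.32748366] [[507.3, 0.0, 276.9], [0.0, 507.3, 200.9], [0.0, 0.0, 1.0]] [[-0.89, -0.45, -0.01], [-0.38, 0.76, -0.53], [0.25, -0.47, -0.85]]
```

View pics/top0.png

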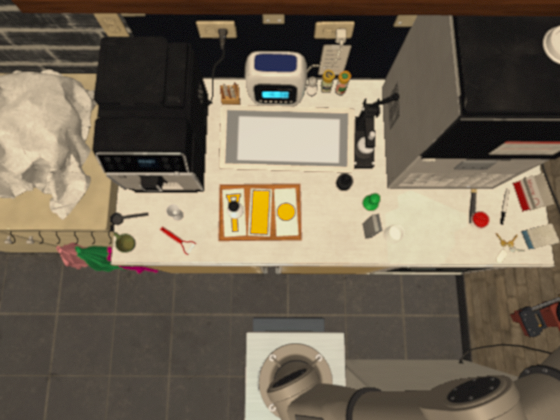

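View pics/scene0.png

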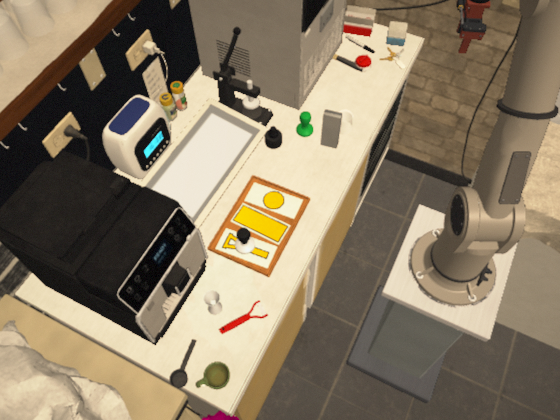

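The top view shows the tray at about (260,212), with the tamper (234,208) on the peeler card at the left, the stone card in the middle and the disc card at the right (286,212). The peeler is at (178,240), the jigger at (175,212), the stone at (373,226), the glass at (394,233) and the flask at (344,182). There are two tamper-like things: the black and steel one in the tray (234,208) and a green one (372,202). The black one fits the description and green is excluded. I'll confirm this in one enlarged crop.

Run:
```python
from h import *
import pickle
t=pickle.load(open("top0.pkl","rb"));s=pickle.load(open("scene0.pkl","rb"))
a=cv2.resize(t["pixels"][165:265,150:410],(780,300),interpolation=cv2.INTER_CUBIC)
b=cv2.resize(s["pixels"][90:350,190:350].copy(),None,fx=2,fy=2) 
b=cv2.resize(s["pixels"][100:280,200:360],(266,300),interpolation=cv2.INTER_CUBIC)
b2=cv2.resize(s["pixels"][270:350,190:290],(375,300),interpolation=cv2.INTER_CUBIC)
o=np.zeros((600,780,3),np.uint8);o[:300]=a;o[300:,:266]=b;o[300:,270:645]=b2
cv2.imwrite("pics/crop1.png",o[:,:,::-1])
# masks
for n,c,roi,z in(("top",t,(150,270,150,420),0.007),("scene",s,(90,350,190,400),0.007)):
    h=cv2.cvtColor(c["pixels"],cv2.COLOR_RGB2HSV);m=np.zeros(h.shape[:2],np.uint8)
    y0,y1,x0,x1=roi
    for nm,lo,hi,zz in(("yellow",(18,150,120),(32,255,255),.006),("red",(170,150,80),(180,255,255),.007),("red0",(0,190,120),(6,255,255),.007),("green",(50,120,40),(80,255,255),.03),("black",(0,0,0),(180,255,45),.07)):
        m=cv2.inRange(h,lo,hi);k=np.zeros_like(m);k[y0:y1,x0:x1]=m[y0:y1,x0:x1]
        N,L,st,ce=cv2.connectedComponentsWithStats(k)
        for i in range(1,N):
            if st[i,4]>15: 
                cn=np.argwhere(L==i)[:,::-1].astype(np.float32); r=cv2.minAreaRect(cn)
                bp=[onplane(c,u,v,zz)[:2].round(3).tolist() for u,v in cv2.boxPoints(r)]
                print(n,nm,ce[i].round(1),st[i,4],onplane(c,*ce[i],zz)[:2].round(4),bp)
```

```text
top yellow [259.7 211.9] 692 [0.5495 0.1209] [[0.476, 0.152], [0.627, 0.146], [0.624, 0.09], [0.474, 0.096]]
top yellow [233.1 197. ] 61 [0.6024 0.2144] [[0.61, 0.237], [0.615, 0.194], [0.589, 0.191], [0.584, 0.233]]
top yellow [285.7 211.4] 223 [0.5517 0.0308] [[0.551, 0.07], [0.592, 0.03], [0.553, -0.008], [0.513, 0.032]]
top yellow [234.2 224.4] 59 [0.5051 0.208 ] [[0.524, 0.216], [0.524, 0.199], [0.486, 0.198], [0.486, 0.215]]
top red0 [171.6 235.2] 60 [0.4664 0.4206] [[0.486, 0.458], [0.493, 0.454], [0.449, 0.386], [0.442, 0.39]]
top green [371.2 201.6] 198 [ 0.5824 -0.2613] [[0.564, -0.227], [0.62, -0.248], [0.604, -0.293], [0.548, -0.272]]
top black [192.7 160.7] 495 [0.7125 0.3483] [[0.75, 0.496], [0.841, 0.447], [0.718, 0.262], [0.63, 0.313]]
top black [166.9 163.7] 528 [0.7016 0.4352] [[0.729, 0.495], [0.729, 0.375], [0.676, 0.372], [0.675, 0.491]]
top black [359.6 159.6] 23 [ 0.7194 -0.219 ] [[0.718, -0.203], [0.729, -0.207], [0.718, -0.237], [0.707, -0.234]]
top black [362.7 166.2] 19 [ 0.6961 -0.2287] [[0.697, -0.206], [0.697, -0.257], [0.693, -0.257], [0.693, -0.206]]
t
[... 1545 characters left out ...]
-0.228], [0.684, -0.176]]
scene black [273.1 138. ] 232 [ 0.6371 -0.1405] [[0.678, -0.171], [0.638, -0.19], [0.602, -0.118], [0.641, -0.099]]
scene black [373.3 166.2] 150 [ 0.3144 -0.1772] [[0.321, -0.076], [0.321, -0.33], [0.309, -0.328], [0.31, -0.075]]
scene black [392.6 156.7] 111 [ 0.2742 -0.2372] [[0.295, -0.222], [0.297, -0.257], [0.25, -0.256], [0.249, -0.221]]
scene black [191.1 226.9] 30 [0.7    0.2482] [[0.711, 0.236], [0.701, 0.231], [0.684, 0.259], [0.694, 0.264]]
scene black [243.2 235.2] 132 [0.5548 0.2059] [[0.578, 0.215], [0.569, 0.18], [0.533, 0.194], [0.541, 0.228]]
scene black [197.7 276.4] 108 [0.604  0.3694] [[0.607, 0.416], [0.612, 0.319], [0.6, 0.32], [0.595, 0.417]]
```

View pics/crop1.png

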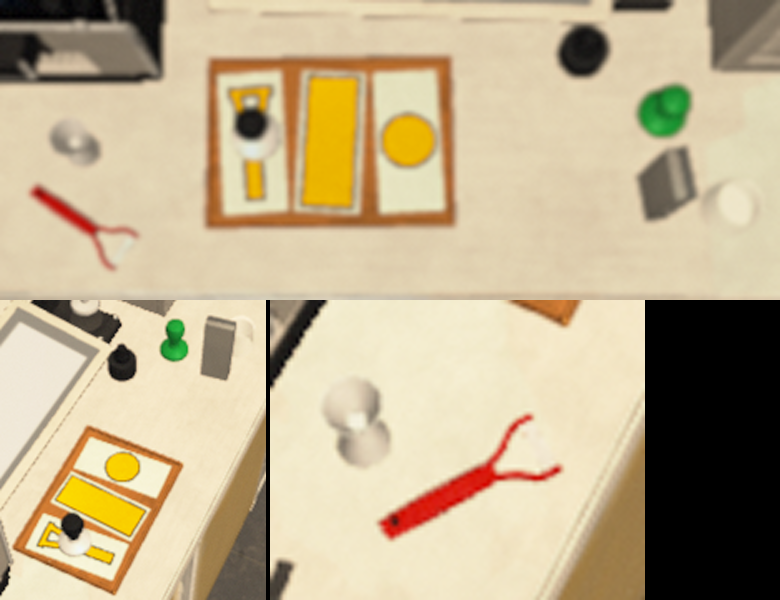

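The crop confirms it: the black grip on a steel foot at (250,130) stands on the peeler silhouette, so that is the tamper. The green one by the stone (665,110) is the look-alike. The stone's free side is towards the tray and the glass is to its right.

```bash
cat >> h.py <<'E'
def need(p,yaw=None):
    s=sense(); R=np.array(s["tool_rot"]); d=R.T@(np.array(p)-s["eef_pos"])/0.04
    y=np.arctan2(R[1,0],R[0,0]); print("t",round(s["time"],2),"pos",np.round(s["eef_pos"],4),"yaw",round(np.degrees(y),2),"tilt",R[:2,2].round(3),"w",round(s["width"],4),"units",d.round(2),"az",None if yaw is None else round((y-np.radians(yaw))/0.15,2))
E
python3 -m pendant '[[0.3,-0.9,0,0,0,0.75],[0.4,-0.85,0,0,0,0.75],[0.4,-0.9,0,0,0,0.75],[0.3,-0.95,0,0,0,0],[0.3,-0.95,0,0,0,0]]' 1
python3 -m pendant '[[0.4,-0.9,0,0,0,0],[0.4,-0.9,0,0,0,0],[0.4,-0.9,0,0,0,0],[0.4,-0.9,0,0,0,0],[0.4,-0.9,0,0,0,0]]'
python3 -m pendant '[[0.4,-1,0,0,0,0],[0.4,-1,0,0,0,0],[0.4,-1,0,0,0,0],[0.4,-1,0,0,0,0],[0.4,-1,0,0,0,0]]'
python3 - <<'E'
from h import *
need([.556,.206,.2],0)
c=read_camera("wrist");save(c,"w1.png");R=np.array(c["R"]);print(-R.T@np.array(c["t"]),R.round(2).tolist(),c["K"])
E
```

```text
time: 0.72
eef_pos: [0.2671, -0.4471, 0.2334]
tool_rot: [[1.0, 0.0, -0.0], [0.0, -1.0, 0.0], [-0.0, -0.0, -1.0]]
ft_force: [-0.3, 0.2, 0.3]
width: 0.0878
grip_force: 0.0
time: 1.35
eef_pos: [0.3471, -0.2673, 0.2335]
tool_rot: [[1.0, 0.0, -0.0], [0.0, -1.0, 0.0], [-0.0, -0.0, -1.0]]
ft_force: [0.0, 1.0, 0.1]
width: 0.0877
grip_force: 0.0
time: 1.98
eef_pos: [0.4269, -0.0673, 0.2335]
tool_rot: [[1.0, 0.0, -0.0], [0.0, -1.0, -0.0], [-0.0, 0.0, -1.0]]
ft_force: [0.3, 0.2, 0.1]
width: 0.0879
grip_force: 0.0
t 1.98 pos [ 0.4269 -0.0673  0.2335] yaw 0.01 tilt [-0. -0.] w 0.0879 units [ 3.23 -6.83  0.84] az 0.0
[ 0.49764993 -0.06788091  0.38498003] [[-0.0, -1.0, 0.0], [-0.97, 0.0, 0.26], [-0.26, -0.0, -0.97]] [[325.1922621    0.         276.75686967]
 [  0.         325.1922621  205.55861936]
 [  0.           0.           1.        ]]
```

View pics/w1.png

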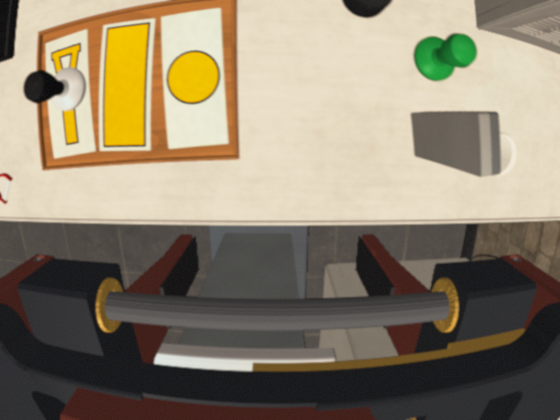

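The wrist view shows the disc at (192,77), the stone card at (127,85) and the tamper grip at (40,87). The stone's near face is at (412–480,112–175) and the glass is just right of it at (507,155).

```bash
cat >> h.py <<'E'
def wplane(c,u,v,z):
    K,R,t=map(np.array,(c["K"],c["R"],c["t"])); o=-R.T@t
    x=np.array([(u-K[0,2])/K[0,0],(v-K[1,2])/K[1,1]]); r=np.hypot(*x)
    d=R.T@np.array([*(np.sin(r)*x/max(r,1e-9)),np.cos(r)]); return o+d*(z-o[2])/d[2]
def blobs(c,lo,hi,z,amin=100,f=wplane,roi=(0,225,0,560)):
    m=cv2.inRange(cv2.cvtColor(c["pixels"],cv2.COLOR_RGB2HSV),lo,hi)
    k=np.zeros_like(m);a,b,p,q=roi;k[a:b,p:q]=m[a:b,p:q]
    out=[]
    for cn in cv2.findContours(k,cv2.RETR_EXTERNAL,cv2.CHAIN_APPROX_NONE)[0]:
        if cv2.contourArea(cn)<amin: continue
        P=np.array([f(c,*p,z)[:2] for p in cn[:,0].astype(float)])*1000
        r=cv2.minAreaRect(P.astype(np.float32)); M=cv2.moments(cn)
        e=r[1][0]; bp=cv2.boxPoints(r); ed=[bp[1]-bp[0],bp[2]-bp[1]]; L=max(ed,key=np.linalg.norm)
        ang=(np.degrees(np.arctan2(L[1],L[0]))+90)%180-90
        pm=cv2.moments(P.astype(np.float32).reshape(-1,1,2))
        out.append(dict(px=(round(M["m10"]/M["m00"]),round(M["m01"]/M["m00"])),cen=np.round([pm["m10"]/pm["m00"],pm["m01"]/pm["m00"]],1),rect=np.round(r[0],1),size=np.round(sorted(r[1]),1),ang=round(ang,2)))
    return out
YEL=((18,150,100),(32,255,255))
E
python3 -m pendant '[[0.4,-1,0,0,0,0],[0.4,-1,0,0,0,0],[0.4,-1,0,0,0,0],[0.4,-1,0,0,0,0],[0.4,-1,0.4,0,0,0]]'
python3 - <<'E'
from h import *
c=read_camera("wrist");save(c,"w2.png")
for b in blobs(c,*YEL,.006): print("yel",b)
for z in(.07,.088):
  for b in blobs(c,(0,0,0),(180,255,50),z,roi=(0,215,150,450)): print("blk",z,b)
need([.556,.206,.063],0)
E
```

```text
time: 2.65
eef_pos: [0.5079, 0.1326, 0.2182]
tool_rot: [[1.0, -0.0, 0.002], [-0.0, -1.0, 0.0], [0.002, -0.0, -1.0]]
ft_force: [0.3, -0.8, 0.1]
width: 0.0876
grip_force: 0.0
yel {'px': (212, 186), 'cen': array([505.1, 207.1]), 'rect': array([506.1, 207.1]), 'size': array([19.2, 44.8]), 'ang': np.float32(4.34)}
yel {'px': (365, 146), 'cen': array([552.8,  30.6]), 'rect': array([552.6,  30.4]), 'size': array([61. , 61.8]), 'ang': np.float32(-44.03)}
yel {'px': (203, 102), 'cen': array([602.3, 214.7]), 'rect': array([597.9, 213.8]), 'size': array([33.8, 48.9]), 'ang': np.float32(-85.45)}
yel {'px': (287, 144), 'cen': array([551.5, 120.5]), 'rect': array([551.4, 120.5]), 'size': array([ 58.3, 153.4]), 'ang': np.float32(-2.27)}
blk 0.07 {'px': (197, 146), 'cen': array([556.3, 206.5]), 'rect': array([556.3, 206.7]), 'size': array([35.2, 36.9]), 'ang': np.float32(-2.24)}
blk 0.088 {'px': (197, 146), 'cen': array([557.7, 202.1]), 'rect': array([557.6, 202.2]), 'size': array([33.1, 34.7]), 'ang': np.float32(-2.24)}
t 2.7 pos [0.5076 0.1385 0.216 ] yaw 0.32 tilt [-0.     0.004] w 0.088 units [ 1.22 -1.67  3.83] az 0.04
```

View pics/w2.png

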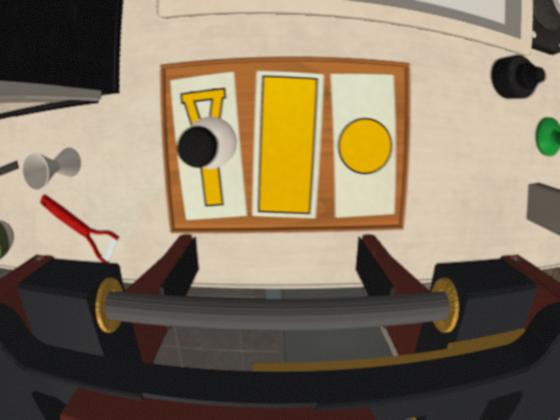

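```bash
python3 -m pendant '[[0.6,-0.85,0.2,0,0,0],[0.61,-0.85,0.6,0,0,0],[0,0,1,0,0,0],[0,0,1,0,0,0],[0,0,1,0,0,0]]'
python3 - <<'E'
from h import *
need([.556,.206,.063],0)
E
python3 -m pendant '[[0,0,0,0,0,0],[0,0,0,0,0,0],[0,0,0,0,0,0],[0,0,0,0,0,0]]' -0.7 25
python3 - <<'E'
from h import *
need([.556,.206,.12],0)
E
```

```text
time: 3.32
eef_pos: [0.5549, 0.1989, 0.0641]
tool_rot: [[1.0, 0.0, -0.001], [0.0, -1.0, -0.0], [-0.001, 0.0, -1.0]]
ft_force: [-0.2, 0.5, 0.8]
width: 0.0877
grip_force: 0.0
t 3.33 pos [0.5549 0.1989 0.0641] yaw 0.02 tilt [-0.001 -0.   ] w 0.0877 units [ 0.03 -0.18  0.03] az 0.0
time: 3.82
eef_pos: [0.556, 0.1997, 0.067]
tool_rot: [[1.0, 0.0, 0.002], [0.0, -1.0, 0.001], [0.002, -0.001, -1.0]]
ft_force: [-0.2, 1.6, 1.1]
width: 0.0514
grip_force: 1.2
t 3.83 pos [0.556  0.1997 0.067 ] yaw 0.0 tilt [0.002 0.001] w 0.0514 units [ 0.   -0.16 -1.32] az 0.0
```

```bash
python3 -m pendant '[[0,-0.12,0.05,0,0,0],[0,0,0,0,0,0],[0,0,0,0,0,0],[0,0,0,0,0,0]]' -0.7 25
python3 - <<'E'
from h import *
need([.556,.206,.12],0)
E
```

```text
time: 4.32
eef_pos: [0.5557, 0.2057, 0.0644]
tool_rot: [[1.0, 0.001, 0.002], [0.001, -1.0, 0.002], [0.002, -0.002, -1.0]]
ft_force: [0.1, 4.7, 5.5]
width: 0.038
grip_force: 25.0
t 4.33 pos [0.5557 0.2057 0.0644] yaw 0.06 tilt [0.002 0.002] w 0.038 units [ 0.01 -0.01 -1.39] az 0.01
```

```bash
python3 -m pendant '[[0,0,-0.7,0,0,0],[0,0.5,-0.3,0,0,0],[0,1,0,0,0,0],[0,1,0,0,0,0],[0,1,0,0,0,0]]'
python3 -m pendant '[[-0.05,0.8,0,0,0,0],[0,0,0,0,0,0],[0,0,0,0,0,0]]'
python3 - <<'E'
from h import *
c=read_camera("wrist")
for b in blobs(c,*YEL,.006): print("yel",b)
for b in blobs(c,(0,0,0),(180,255,50),.11,roi=(0,225,200,360)): print("blk",b)
save(c,"w3.png")
need([.5526,.0305,.067],0); print(sense()["ft_force"])
E
```

```text
time: 4.95
eef_pos: [0.5535, 0.0616, 0.1024]
tool_rot: [[1.0, -0.0, -0.003], [-0.0, -1.0, -0.002], [-0.003, 0.002, -1.0]]
ft_force: [0.7, -0.4, -3.5]
width: 0.038
grip_force: 25.0
time: 5.32
eef_pos: [0.5523, 0.0322, 0.1029]
tool_rot: [[1.0, 0.0, -0.002], [0.0, -1.0, -0.0], [-0.002, 0.0, -1.0]]
ft_force: [0.5, 1.1, -3.5]
width: 0.0378
grip_force: 25.0
yel {'px': (282, 185), 'cen': array([573.3,  27.1]), 'rect': array([569.7,  27. ]), 'size': array([26.5, 61.1]), 'ang': np.float32(82.99)}
yel {'px': (74, 175), 'cen': array([583.7, 212. ]), 'rect': array([576.5, 211.6]), 'size': array([49.6, 76. ]), 'ang': np.float32(4.15)}
yel {'px': (170, 171), 'cen': array([583.9, 118.4]), 'rect': array([583.5, 118.5]), 'size': array([58.9, 88.6]), 'ang': np.float32(-1.89)}
t 5.38 pos [0.5525 0.0329 0.1031] yaw 0.07 tilt [-0.001  0.   ] w 0.0379 units [0.   0.06 0.9 ] az 0.01
[-0.49909897  0.70589032 -2.84339713]
```

View pics/w3.png

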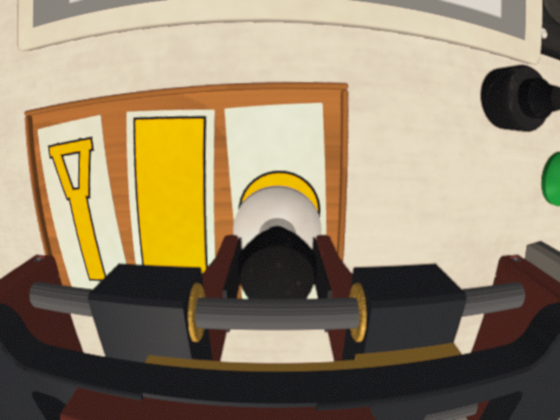

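Run:
```python
from h import *
c=read_camera("wrist")
p=c["pixels"][165:215,279].astype(int)
h=cv2.cvtColor(c["pixels"],cv2.COLOR_RGB2HSV)
print([(165+i,h[165+i,279].tolist()) for i in range(0,40,2)])
for v in (186,188,190):
  for z in (.0445,.0685): print(v,z,wplane(c,279,v,z))
for v in (205,210):
  row=h[v,225:335]; print(v,[(225+i,row[i].tolist()) for i in list(range(0,16,2))+list(range(90,110,2))])
need([.5526,.0305,.0648],0)
```

```text
[(165, [30, 24, 232]), (167, [30, 23, 233]), (169, [30, 33, 224]), (171, [30, 30, 92]), (173, [21, 222, 146]), (175, [24, 255, 238]), (177, [24, 255, 237]), (179, [24, 255, 238]), (181, [24, 255, 237]), (183, [24, 255, 238]), (185, [20, 167, 205]), (187, [20, 36, 141]), (189, [16, 33, 168]), (191, [15, 32, 173]), (193, [17, 33, 178]), (195, [16, 31, 183]), (197, [18, 30, 189]), (199, [18, 32, 193]), (201, [16, 32, 200]), (203, [17, 29, 201])]
186 0.0445 [0.58043653 0.03067292 0.0445    ]
186 0.0685 [0.58535008 0.03086855 0.0685    ]
188 0.0445 [0.57908921 0.03066934 0.0445    ]
188 0.0685 [0.58415675 0.03086538 0.0685    ]
190 0.0445 [0.57773839 0.03066571 0.0445    ]
190 0.0685 [0.58296031 0.03086216 0.0685    ]
205 [(225, [14, 175, 175]), (227, [14, 175, 176]), (229, [14, 177, 174]), (231, [14, 171, 174]), (233, [18, 67, 209]), (235, [31, 25, 232]), (237, [31, 24, 233]), (239, [30, 34, 182]), (315, [22, 219, 228]), (317, [22, 255, 225]), (319, [18, 136, 77]), (321, [26, 36, 168]), (323, [27, 31, 230]), (325, [26, 40, 225]), (327, [14, 121, 186]), (329, [13, 180, 173]), (331, [13, 177, 173]), (333, [13, 177, 174])]
210 [(225, [14, 178, 189]), (227, [14, 178, 189]), (229, [14, 176, 190]), (231, [14, 179, 188]), (233, [15, 101, 207]), (235, [31, 31, 230]), (237, [30, 27, 224]), (239, [20, 30, 193]), (315, [17, 42, 172]), (317, [20, 167, 209]), (319, [21, 191, 108]), (321, [25, 33, 146]), (323, [28, 31, 230]), (325, [26, 38, 227]), (327, [14, 121, 200]), (329, [14, 182, 189]), (331, [14, 179, 189]), (333, [14, 179, 188])]
t 5.42 pos [0.5527 0.0333 0.1033] yaw 0.11 tilt [-0.001  0.   ] w 0.0376 units [-0.    0.07  0.96] az 0.01
```

```bash
python3 -m pendant '[[0,0.07,0.6,0,0,0],[0,0,0.35,0,0,0],[0,0,0,0,0,0]]'
python3 - <<'E'
from h import *
need([.5526,.0305,.0644],0);print(sense()["ft_force"])
E
```

```text
time: 5.8
eef_pos: [0.5525, 0.0301, 0.0648]
tool_rot: [[1.0, 0.001, -0.002], [0.001, -1.0, 0.0], [-0.002, -0.0, -1.0]]
ft_force: [0.2, 0.1, -2.5]
width: 0.038
grip_force: 25.0
t 5.8 pos [0.5525 0.0301 0.0648] yaw 0.08 tilt [-0.002  0.   ] w 0.038 units [ 0.   -0.01  0.01] az 0.01
[ 0.18716914  0.12825832 -2.54582345]
```

```bash
python3 -m pendant '[[0,0,0.03,0,0,0],[0,0,0,0,0,0]]'
python3 -m pendant '[[0,0,0,0,0,0],[0,0,0,0,0,0],[0,0,0,0,0,0]]' 0.6
python3 -m pendant '[[0,0,-1,0,0,0],[0,0,-1,0,0,0],[-0.6,-0.6,-1,0,0,0],[-0.9,-1,-0.8,0,0,0],[0,0,0,0,0,0]]'
python3 - <<'E'
from h import *
c=read_camera("wrist");save(c,"w4.png")
for b in blobs(c,*YEL,.006,amin=20): print("yel",b)
for b in blobs(c,(0,0,0),(180,255,50),.076,roi=(0,225,270,450)): print("blk",b)
need([.4,.4,.2],0)
E
```

```text
time: 6.05
eef_pos: [0.5534, 0.0297, 0.0649]
tool_rot: [[1.0, 0.001, 0.001], [0.001, -1.0, 0.0], [0.001, -0.0, -1.0]]
ft_force: [0.4, 0.0, -3.0]
width: 0.0381
grip_force: 25.0
time: 6.42
eef_pos: [0.5535, 0.0295, 0.0648]
tool_rot: [[1.0, 0.0, 0.001], [0.0, -1.0, 0.0], [0.001, -0.0, -1.0]]
ft_force: [-0.5, -0.2, -0.6]
width: 0.0643
grip_force: 0.0
time: 7.05
eef_pos: [0.4926, 0.0972, 0.2193]
tool_rot: [[1.0, 0.006, 0.005], [0.006, -1.0, 0.001], [0.005, -0.001, -1.0]]
ft_force: [0.4, -0.5, 0.2]
width: 0.0704
grip_force: 0.0
yel {'px': (316, 134), 'cen': array([549.9,  52.8]), 'rect': array([550.3,  47.5]), 'size': array([24.9, 59.6]), 'ang': np.float32(6.94)}
yel {'px': (179, 125), 'cen': array([561.5, 209.9]), 'rect': array([549. , 208.7]), 'size': array([ 49.2, 131.5]), 'ang': np.float32(4.67)}
yel {'px': (257, 132), 'cen': array([551.1, 119.1]), 'rect': array([551.1, 119.1]), 'size': array([ 58.7, 153.6]), 'ang': np.float32(-2.35)}
blk {'px': (350, 134), 'cen': array([553.1,  29.2]), 'rect': array([553.2,  29.3]), 'size': array([35.8, 36.2]), 'ang': np.float32(-54.65)}
t 7.1 pos [0.4932 0.0948 0.2179] yaw 0.2 tilt [ 0.003 -0.   ] w 0.0702 units [-2.3  -7.64  0.44] az 0.02
```

View pics/w4.png

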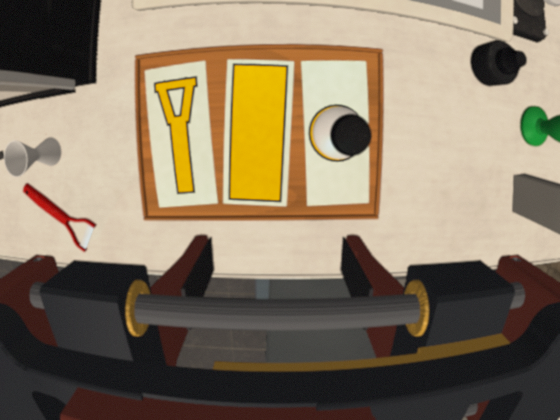

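The tamper's grip at (350,134) is centred over the disc, and its foot stands upright on it. The peeler silhouette is now fully clear at (179,125), head away from the robot.

```bash
python3 -m pendant '[[-0.4,-1,0,0,0,0],[-0.4,-1,0,0,0,0],[-0.4,-1,0,0,0,0],[-0.4,-1,0,0,0,0],[-0.4,-1,0,0,0,0]]' 0.2
python3 -m pendant '[[-0.2,-0.6,0,0,0,0],[0,0,0,0,0,0]]'
python3 - <<'E'
from h import *
print(sense()["qpos"])
c=read_camera("wrist");save(c,"w5.png")
for z in (.007,.012):
 for b in blobs(c,(0,150,80),(6,255,255),z,amin=60): print("red",z,b)
m=cv2.inRange(cv2.cvtColor(c["pixels"],cv2.COLOR_RGB2HSV),(0,120,60),(6,255,255))|cv2.inRange(cv2.cvtColor(c["pixels"],cv2.COLOR_RGB2HSV),(173,120,60),(180,255,255))
m[235:]=0
n,L,st,ce=cv2.connectedComponentsWithStats(m); print(st[st[:,4]>40].tolist())
need([.4,.4,.2],0)
E
```

```text
time: 7.72
eef_pos: [0.4136, 0.2933, 0.2154]
tool_rot: [[1.0, -0.002, -0.001], [-0.002, -1.0, -0.001], [-0.001, 0.001, -1.0]]
ft_force: [0.6, 0.1, -0.0]
width: 0.0526
grip_force: 0.0
time: 7.98
eef_pos: [0.4049, 0.3182, 0.2155]
tool_rot: [[1.0, 0.003, -0.001], [0.003, -1.0, 0.0], [-0.001, -0.0, -1.0]]
ft_force: [0.2, -0.3, 0.3]
width: 0.0525
grip_force: 0.0
[-0.24425623  0.30016206 -0.64358195  1.91854592  0.21224635  0.99173194
 -2.55180896]
red 0.007 {'px': (192, 134), 'cen': array([463.3, 414.4]), 'rect': array([456.9, 404.3]), 'size': array([ 46.8, 130.6]), 'ang': np.float32(56.29)}
red 0.012 {'px': (192, 134), 'cen': array([463.5, 413.1]), 'rect': array([457.2, 403.1]), 'size': array([ 46.1, 128.8]), 'ang': np.float32(56.29)}
[[0, 0, 560, 420, 233854], [151, 106, 109, 81, 1346]]
t 8.03 pos [0.4056 0.3166 0.2154] yaw 0.02 tilt [-0.001 -0.001] w 0.0527 units [-0.14 -2.09  0.38] az 0.0
```

View pics/w5.png

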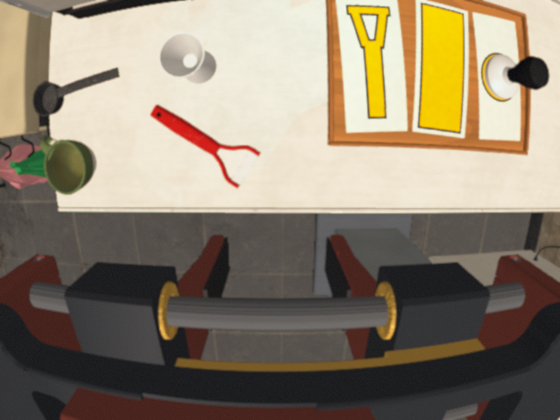

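The peeler lies from its tail at (155,110) to its head at (240,165), with the jigger at (182,57) behind it. j7 is near its lower end, so I'll turn counter-clockwise, with tool x towards the tail.

```bash
python3 - <<'E'
from h import *
c=read_camera("wrist")
for b in blobs(c,*YEL,.006,amin=20): print("yel",b)
for b in blobs(c,(0,150,80),(6,255,255),.007,amin=60): print("red",b)
print("jig top",wplane(c,182,55,.074))
# handle midline only
h=cv2.cvtColor(c["pixels"],cv2.COLOR_RGB2HSV);m=cv2.inRange(h,(0,150,60),(6,255,255));m[200:]=0
P=np.array([wplane(c,u,v,.011)[:2] for v,u in np.argwhere(m)])*1000
a=np.radians(56.3);e=np.array([np.cos(a),np.sin(a)]);n=np.array([-e[1],e[0]])
o=np.array([457,404.]);s=(P-o)@e;w=(P-o)@n
print(s.min(),s.max())
for k in range(-60,66,12):
    q=w[(s>=k)&(s<k+12)]; print(k,q.min().round(1),q.max().round(1))
E
python3 -m pendant '[[0.3,-0.4,0,0,0,-0.95],[0.3,-0.4,0,0,0,-0.95],[0,0,0,0,0,-0.95],[0,0,0,0,0,-0.95],[0,0,0,0,0,-0.95]]'
python3 -m pendant '[[0,0,0,0,0,-0.9],[0,0,0,0,0,-0.9],[0,0,0,0,0,0]]'
python3 - <<'E'
from h import *
need([.4653,.4165,.015],56.3)
E
```

```text
yel {'px': (486, 78), 'cen': array([547.4,  49.3]), 'rect': array([547.9,  43.7]), 'size': array([30.9, 61.4]), 'ang': np.float32(16.33)}
yel {'px': (370, 52), 'cen': array([561., 210.]), 'rect': array([549.8, 216. ]), 'size': array([ 47.8, 133.3]), 'ang': np.float32(-2.32)}
yel {'px': (440, 69), 'cen': array([551.1, 119. ]), 'rect': array([551.1, 119.1]), 'size': array([ 58.6, 153.7]), 'ang': np.float32(-2.4)}
red {'px': (190, 135), 'cen': array([463.2, 414.3]), 'rect': array([457. , 404.2]), 'size': array([ 47.1, 130.7]), 'ang': np.float32(56.12)}
jig top [0.54010818 0.40191184 0.074     ]
-65.28499803385637 64.04915411573941
-60 -23.5 22.8
-48 -20.2 19.8
-36 -11.4 11.3
-24 -7.5 6.6
-12 -8.0 7.0
0 -8.2 7.4
12 -8.2 7.8
24 -8.3 8.0
36 -7.9 7.6
48 -7.3 7.0
60 -6.3 6.5
time: 8.7
eef_pos: [0.4282, 0.3485, 0.2158]
tool_rot: [[0.756, 0.655, -0.0], [0.655, -0.756, -0.002], [-0.001, 0.001, -1.0]]
ft_force: [-0.4, -0.5, -0.6]
width: 0.0529
grip_force: 0.0
time: 9.07
eef_pos: [0.428, 0.3488, 0.2158]
tool_rot: [[0.558, 0.83, -0.0], [0.83, -0.558, -0.001], [-0.001, 0.0, -1.0]]
ft_force: [0.5, 0.1, 0.0]
width: 0.0529
grip_force: 0.0
t 9.07 pos [0.428  0.3488 0.2158] yaw 56.06 tilt [-0.    -0.001] w 0.0529 units [ 1.93 -0.17  5.02] az -0.03
```

```bash
python3 -m pendant '[[0.95,-0.1,0.5,0,0,0],[0.95,-0.07,0.9,0,0,-0.03],[0,0,1,0,0,0],[0,0,1,0,0,0],[0,0,1,0,0,0]]'
python3 -m pendant '[[0,0,0.55,0,0,0],[0,0,0,0,0,0]]'
python3 - <<'E'
from h import *
need([.4653,.4165,.014],56.3)
E
```

```text
time: 9.7
eef_pos: [0.4643, 0.4165, 0.0387]
tool_rot: [[0.555, 0.832, 0.0], [0.832, -0.555, -0.001], [-0.001, 0.001, -1.0]]
ft_force: [0.5, -0.6, -0.7]
width: 0.0526
grip_force: 0.0
time: 9.95
eef_pos: [0.4631, 0.4166, 0.0171]
tool_rot: [[0.552, 0.834, -0.002], [0.834, -0.553, -0.002], [-0.003, -0.0, -1.0]]
ft_force: [-0.6, 0.7, 0.9]
width: 0.0528
grip_force: 0.0
t 9.95 pos [0.4631 0.4166 0.0171] yaw 56.46 tilt [-0.002 -0.002] w 0.0528 units [0.03 0.05 0.08] az 0.02
```

```bash
python3 -m pendant '[[0,0.04,0.07,0,0,0],[0,0,0,0,0,0],[0,0,0,0,0,0],[0,0,0,0,0,0],[0,0,0,0,0,0]]' -0.95 25
python3 -m pendant '[[0,0,-1,0,0,0],[0,0,-1,0,0,-0.7],[0,0,0,0,0,-0.95],[0,0,0,0,0,-0.95],[0,0,0,0,0,-0.95]]'
python3 -m pendant '[[0,0,0,0,0,-0.95],[0,0,0,0,0,-0.95],[0,0,0,0,0,-0.95],[0,0,0,0,0,-0.95],[0,0,0,0,0,-0.95]]'
python3 - <<'E'
from h import *
print(sense()["qpos"]); need([.534,.208,.1],184.5)
E
```

```text
time: 10.58
eef_pos: [0.4649, 0.4173, 0.0162]
tool_rot: [[0.551, 0.834, 0.001], [0.834, -0.551, 0.0], [0.001, 0.0, -1.0]]
ft_force: [-1.2, -0.1, 4.8]
width: 0.0176
grip_force: 25.0
time: 11.2
eef_pos: [0.4646, 0.4167, 0.0955]
tool_rot: [[0.046, 0.999, 0.0], [0.999, -0.046, -0.0], [-0.0, 0.0, -1.0]]
ft_force: [-0.5, 0.7, -0.9]
width: 0.0174
grip_force: 25.0
time: 11.82
eef_pos: [0.4645, 0.4167, 0.0953]
tool_rot: [[-0.618, 0.786, -0.0], [0.786, 0.618, -0.001], [-0.0, -0.001, -1.0]]
ft_force: [-0.3, -0.3, -1.5]
width: 0.0176
grip_force: 25.0
[-0.1542131   0.77091942 -0.98770291  1.745575    0.7377691   1.04479432
 -0.74395503]
t 11.82 pos [0.4645 0.4167 0.0953] yaw 128.16 tilt [-0.    -0.001] w 0.0176 units [-5.18 -1.86 -0.11] az -6.56
```

```bash
python3 -m pendant '[[-0.78,-0.6,-0.4,0,0,0],[-0.78,-0.6,-0.2,0,0,0],[-0.78,-0.6,0,0,0,0],[-0.78,-0.6,0,0,0,-0.9],[0,0,0,0,0,-0.95]]'
python3 -m pendant '[[0,0,0,0,0,-0.95],[0,0,0,0,0,-0.95],[0,0,0,0,0,-0.95],[0,0,0,0,0,-0.95],[0,0,0,0,0,-0.9]]'
python3 - <<'E'
from h import *
print(sense()["qpos"]); need([.5345,.208,.1],184.5)
E
```

```text
time: 12.45
eef_pos: [0.466, 0.2554, 0.1188]
tool_rot: [[-0.807, 0.59, -0.0], [0.59, 0.807, -0.004], [-0.002, -0.003, -1.0]]
ft_force: [1.1, 0.2, -0.4]
width: 0.0178
grip_force: 25.0
time: 13.08
eef_pos: [0.4655, 0.2593, 0.1194]
tool_rot: [[-0.997, -0.077, -0.0], [-0.077, 0.997, -0.0], [0.0, -0.0, -1.0]]
ft_force: [0.2, -0.2, -0.5]
width: 0.0175
grip_force: 25.0
[ 0.28893841  0.76495556 -1.27199729  1.94098432  0.83519689  1.10328763
  0.30757362]
t 13.07 pos [0.4655 0.2593 0.1194] yaw -175.56 tilt [-0. -0.] w 0.0175 units [-1.62 -1.41  0.48] az -41.89
```

```bash
python3 -m pendant '[[-0.8,-0.7,0,0,0,0],[-0.82,-0.71,0.3,0,0,0],[0,0,0.9,0,0,0],[0,0,0,0,0,0]]'
python3 - <<'E'
from h import *
print(sense()["qpos"]); need([.5343,.2083,.0225],-175.5)
c=read_camera("wrist");save(c,"w6.png")
for b in blobs(c,*YEL,.006,amin=20,roi=(0,300,0,560)): print("yel",b)
E
```

```text
time: 13.58
eef_pos: [0.5329, 0.2066, 0.0693]
tool_rot: [[-0.997, -0.073, -0.004], [-0.073, 0.997, -0.002], [0.005, -0.002, -1.0]]
ft_force: [0.1, -0.2, -0.2]
width: 0.0176
grip_force: 25.0
[ 0.34304328  0.86638373 -1.183935    1.87714584  0.92206863  1.08569397
  0.42102116]
t 13.57 pos [0.5329 0.2066 0.0693] yaw -175.84 tilt [-0.004 -0.002] w 0.0176 units [-0.04  0.04  1.17] az -0.04
yel {'px': (317, 293), 'cen': array([586.1, 240.2]), 'rect': array([585.7, 240. ]), 'size': array([ 6.2, 12.8]), 'ang': np.float32(7.49)}
yel {'px': (236, 292), 'cen': array([590.5, 178.9]), 'rect': array([590.2, 179. ]), 'size': array([ 6.9, 12.9]), 'ang': np.float32(0.74)}
yel {'px': (260, 292), 'cen': array([588.6, 196.7]), 'rect': array([588. , 196.5]), 'size': array([ 2.3, 13.2]), 'ang': np.float32(2.74)}
yel {'px': (294, 290), 'cen': array([585.3, 222.1]), 'rect': array([583.6, 222.2]), 'size': array([ 3.1, 18.4]), 'ang': np.float32(5.29)}
yel {'px': (78, 219), 'cen': array([542.9,  47.2]), 'rect': array([545.5,  41.7]), 'size': array([33.6, 62.4]), 'ang': np.float32(28.91)}
yel {'px': (282, 158), 'cen': array([487.1, 206.1]), 'rect': array([493. , 205.5]), 'size': array([18.7, 19.6]), 'ang': np.float32(4.25)}
yel {'px': (160, 201), 'cen': array([527.1, 118.9]), 'rect': array([538.3, 119.8]), 'size': array([ 58.9, 128.1]), 'ang': np.float32(-2.45)}
```

View pics/w6.png

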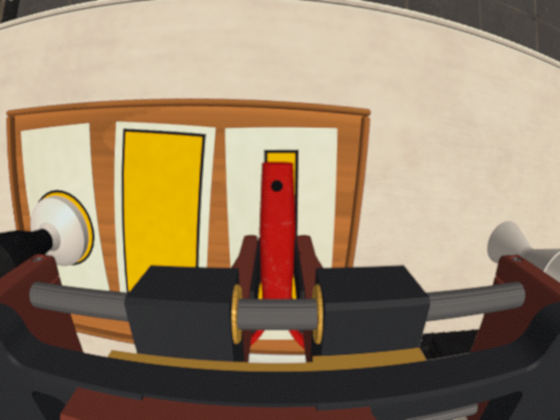

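The silhouette's tail shows at (282,155), directly under the peeler's handle end, and the two are aligned. The peeler can go down.

```bash
python3 -m pendant '[[-0.02,0.04,0.6,0,0,-0.04],[0,0,0.5,0,0,0],[0,0,0.05,0,0,0],[0,0,0,0,0,0]]'
python3 - <<'E'
from h import *
need([.5336,.2083,.022],-175.5)
E
python3 -m pendant '[[0,0,0.02,0,0,0],[0,0,0,0,0,0],[0,0,0,0,0,0]]' -0.3
python3 -m pendant '[[0,0,-0.8,0,0,0],[0,0,-1,0,0,0],[0,0.5,-1,0,0,0],[0,1,-1,0,0,0],[0,1,0,0,0,0]]'
python3 - <<'E'
from h import *
s=sense();print(s["qpos"])
c=read_camera("scene");save(c,"s2.png")
f=onplane
for b in blobs(c,(0,150,60),(6,255,255),.013,f=f,amin=40,roi=(180,300,190,320)): print("red",b)
for b in blobs(c,*YEL,.006,f=f,amin=20,roi=(150,300,190,340)): print("yel",b)
c=read_camera("top")
for b in blobs(c,(0,150,60),(6,255,255),.013,f=f,amin=20,roi=(180,250,210,310)): print("redtop",b)
E
```

```text
time: 14.12
eef_pos: [0.5348, 0.21, 0.0256]
tool_rot: [[-0.997, -0.08, -0.0], [-0.08, 0.997, 0.0], [0.0, 0.0, -1.0]]
ft_force: [-0.7, 0.2, -1.0]
width: 0.0175
grip_force: 25.0
t 14.12 pos [0.5348 0.21   0.0256] yaw -175.44 tilt [-0.  0.] w 0.0175 units [ 0.03 -0.04  0.09] az 0.01
time: 14.5
eef_pos: [0.5352, 0.2098, 0.0252]
tool_rot: [[-0.997, -0.079, 0.001], [-0.079, 0.997, 0.0], [-0.001, 0.0, -1.0]]
ft_force: [-0.3, 0.5, 0.3]
width: 0.0302
grip_force: 0.0
time: 15.12
eef_pos: [0.5282, 0.3116, 0.1806]
tool_rot: [[-0.997, -0.078, 0.005], [-0.078, 0.997, 0.003], [-0.005, 0.003, -1.0]]
ft_force: [0.4, -0.5, 0.0]
width: 0.0309
grip_force: 0.0
[ 0.19451623  0.78178025 -1.26634312  1.70966912  0.78784106  1.25376734
  0.39051309]
red {'px': (251, 248), 'cen': array([531.9, 208.4]), 'rect': array([533.7, 208.4]), 'size': array([17.4, 95. ]), 'ang': np.float32(2.64)}
yel {'px': (266, 226), 'cen': array([530.8, 120.1]), 'rect': array([533. , 119.9]), 'size': array([ 58.3, 118.1]), 'ang': np.float32(-2.04)}
redtop {'px': (234, 220), 'cen': array([518.8, 209.3]), 'rect': array([517.6, 208.3]), 'size': array([13.7, 52.6]), 'ang': np.float32(1.62)}
```

```bash
python3 -m pendant '[[0,-1,-0.7,0,0,0],[0,-1,-0.6,0,0,0],[0,-1,0,0,0,0],[0,-1,0,0,0,0],[0,-1,0,0,0,0]]' -1
python3 -m pendant '[[-0.15,-1,0,0,0,0],[-0.15,-1,0,0,0,0],[-0.15,-1,0,0,0,0],[-0.15,-1,0,0,0,0],[-0.15,-1,0,0,0,0]]'
python3 -m pendant '[[0,-1,0,0,0,0],[0,-1,0,0,0,0],[0,0,0,0,0,0]]'
python3 - <<'E'
from h import *
s=sense();print(s["qpos"]);need([.6,-.17,.23],-180)
c=read_camera("scene");f=onplane
for b in blobs(c,(0,150,60),(6,255,255),.013,f=f,amin=40,roi=(180,300,190,320)): print("red",b)
c=read_camera("top")
for b in blobs(c,(0,150,60),(6,255,255),.013,f=f,amin=20,roi=(180,250,210,310)): print("redtop",b)
b2=cv2.resize(c["pixels"][175:255,210:310],(500,400),interpolation=cv2.INTER_CUBIC)
w=read_camera("wrist");import pickle;pickle.dump(w,open("w7.pkl","wb"))
o=np.zeros((600,790,3),np.uint8);o[:420,:560]=w["pixels"];o[420:600,:225]=cv2.resize(b2,(225,180))
c=read_camera("scene");o[420:600,300:500]=cv2.resize(c["pixels"][205:295,200:300],(200,180),interpolation=cv2.INTER_CUBIC)
cv2.imwrite("pics/m7.png",o[:,:,::-1])
E
```

```text
time: 15.85
eef_pos: [0.5427, 0.1077, 0.2285]
tool_rot: [[-0.997, -0.078, -0.0], [-0.078, 0.997, -0.001], [0.0, -0.001, -1.0]]
ft_force: [1.0, -0.9, -0.3]
width: 0.0005
grip_force: 0.0
time: 16.48
eef_pos: [0.5882, -0.0893, 0.2284]
tool_rot: [[-0.997, -0.078, -0.001], [-0.078, 0.997, -0.001], [0.001, -0.001, -1.0]]
ft_force: [0.8, 0.6, 0.1]
width: 0.0004
grip_force: 0.0
time: 16.85
eef_pos: [0.5943, -0.1718, 0.2276]
tool_rot: [[-0.997, -0.072, -0.002], [-0.072, 0.997, -0.001], [0.002, -0.001, -1.0]]
ft_force: [0.6, -0.5, -0.0]
width: 0.0006
grip_force: 0.0
[ 1.02272011  0.76230976 -1.32147606  1.64518398  0.75691229  1.34714099
  1.22487974]
t 16.85 pos [ 0.5943 -0.1718  0.2276] yaw -175.88 tilt [-0.002 -0.001] w 0.0006 units [-0.15  0.03 -0.06] az 0.48
red {'px': (251, 248), 'cen': array([532.6, 208.9]), 'rect': array([551.7, 212.3]), 'size': array([ 27. , 131.5]), 'ang': np.float32(13.04)}
redtop {'px': (234, 217), 'cen': array([530.6, 210.4]), 'rect': array([531.9, 210. ]), 'size': array([14.5, 81.1]), 'ang': np.float32(5.13)}
```

View pics/m7.png

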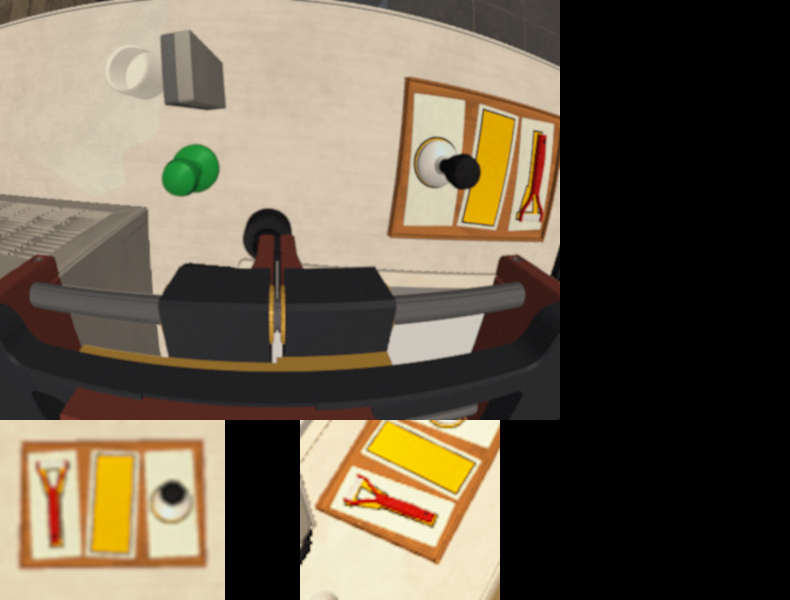

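The wrist view shows the stone at (161–225,30–108) with the glass to its left at (135,70), and the counter towards the tray is free. The insets show the peeler lying on its silhouette, head at the drawn head, and the tamper on its disc. That was my tenth picture, so I'll measure by numbers from here.

Run:
```python
from h import *
import pickle
w=pickle.load(open("w7.pkl","rb"));h=cv2.cvtColor(w["pixels"],cv2.COLOR_RGB2HSV)
print(h[70,100:240:4].tolist())
m=cv2.inRange(h,(0,0,0),(180,255,185));k=np.zeros_like(m);k[20:118,157:236]=m[20:118,157:236]
cs=cv2.findContours(k,cv2.RETR_EXTERNAL,cv2.CHAIN_APPROX_NONE)[0];c=max(cs,key=cv2.contourArea)
hu=cv2.convexHull(c);a=cv2.approxPolyDP(hu,2.5,True)[:,0]
print(cv2.contourArea(c),cv2.contourArea(hu))
for p in a: print(p,"z.15",wplane(w,*p.astype(float),.15)[:2].round(4),"z0",wplane(w,*p.astype(float),0)[:2].round(4))
for v in (45,60,75,90): print(v,h[v,155:235:3,2].tolist())
```

```text
[[20, 42, 213], [19, 42, 214], [20, 40, 221], [19, 39, 194], [20, 40, 192], [18, 41, 192], [19, 38, 189], [23, 37, 225], [22, 37, 226], [23, 36, 226], [23, 36, 226], [21, 38, 222], [19, 38, 189], [20, 39, 183], [19, 39, 188], [19, 39, 181], [15, 22, 93], [16, 29, 97], [18, 26, 98], [19, 41, 130], [17, 42, 152], [17, 43, 153], [19, 42, 153], [21, 38, 108], [15, 43, 96], [18, 40, 96], [19, 43, 95], [18, 36, 93], [17, 38, 93], [18, 36, 91], [18, 43, 88], [17, 46, 206], [17, 47, 211], [17, 46, 209], [17, 46, 210]]
4365.5 4539.0
[161  34] z.15 [ 0.463 -0.263] z0 [ 0.4232 -0.3215]
[191  30] z.15 [ 0.4606 -0.24  ] z0 [ 0.4192 -0.2836]
[222  62] z.15 [ 0.4847 -0.2151] z0 [ 0.459  -0.2423]
[225 108] z.15 [ 0.5178 -0.2104] z0 [ 0.5137 -0.2346]
[203 110] z.15 [ 0.5199 -0.2262] z0 [ 0.5171 -0.2608]
[165 105] z.15 [ 0.5168 -0.2552] z0 [ 0.5121 -0.3087]
[157  94] z.15 [ 0.5087 -0.2621] z0 [ 0.4987 -0.32  ]
45 [210, 209, 122, 99, 101, 101, 101, 157, 158, 156, 156, 154, 102, 97, 98, 95, 102, 183, 214, 211, 211, 214, 213, 214, 212, 213, 214]
60 [198, 201, 151, 97, 96, 97, 98, 145, 152, 155, 155, 154, 117, 97, 97, 96, 95, 92, 91, 91, 92, 101, 193, 212, 212, 211, 211]
75 [180, 181, 165, 94, 94, 94, 94, 122, 149, 149, 150, 151, 136, 96, 95, 95, 96, 95, 90, 91, 90, 92, 90, 199, 213, 212, 210]
90 [169, 169, 169, 104, 91, 94, 93, 99, 144, 148, 148, 149, 147, 98, 94, 97, 96, 93, 92, 90, 90, 94, 90, 151, 212, 207, 209]
```

```bash
python3 -m pendant '[[0.8,-0.95,0,0,0,-0.45],[0.9,-0.95,0,0,0,0],[0.9,-0.95,0,0,0,0],[0,0,0,0,0,0]]'
python3 - <<'E'
from h import *
print(sense()["qpos"]);need([.495,-.289,.135],-172)
E
```

```text
time: 17.55
eef_pos: [0.5036, -0.2963, 0.2281]
tool_rot: [[-0.99, -0.141, -0.002], [-0.141, 0.99, -0.001], [0.002, -0.001, -1.0]]
ft_force: [-0.6, 0.4, -0.6]
width: 0.0003
grip_force: 0.0
[ 1.32860887  0.72056708 -1.35390622  1.72600342  0.73078195  1.31375966
  1.52915301]
t 17.55 pos [ 0.5036 -0.2963  0.2281] yaw -171.92 tilt [-0.002 -0.001] w 0.0003 units [0.18 0.21 2.33] az 0.01
```

```bash
python3 -m pendant '[[0.18,0.1,0.6,0,0,0],[0,0.1,0.9,0,0,0],[0,0,0.83,0,0,0],[0,0,0,0,0,0]]'
python3 -m pendant '[[0,0.2,0,0,0,0],[0,0.2,0,0,0,0],[0,0.1,0,0,0,0],[0,0.1,0,0,0,0]]'
python3 - <<'E'
from h import *
print(sense()["qpos"]);need([.489,-.246,.135],-172)
E
```

```text
time: 18.05
eef_pos: [0.4969, -0.2837, 0.1341]
tool_rot: [[-0.989, -0.15, -0.003], [-0.15, 0.989, 0.002], [0.003, 0.002, -1.0]]
ft_force: [0.3, 0.2, -0.1]
width: 0.0005
grip_force: 0.0
time: 18.55
eef_pos: [0.4943, -0.2621, 0.1362]
tool_rot: [[-0.989, -0.146, 0.001], [-0.146, 0.989, -0.001], [-0.001, -0.001, -1.0]]
ft_force: [-0.4, 0.0, -0.1]
width: 0.0003
grip_force: 0.1
[ 1.26698178  0.78082942 -1.27903298  1.86865183  0.82847994  1.15665842
  1.40091478]
t 18.55 pos [ 0.4943 -0.2621  0.1362] yaw -171.6 tilt [ 0.001 -0.001] w 0.0003 units [0.07 0.42 0.03] az 0.05
```

```bash
python3 -m pendant '[[0,0.15,0,0,0,0],[0,0.15,0,0,0,0],[0,0.15,0,0,0,0],[0,0.15,0,0,0,0],[0,0.15,0,0,0,0]]'
python3 -m pendant '[[0,0,-0.6,0,0,0],[0,0,-1,0,0,0],[0,0,-0.4,0,0,0],[0,0,0,0,0,0],[0,0,0,0,0,0]]'
cat > st.py <<'E'
from h import *
for n,roi in(("scene",(100,220,250,380)),("top",(190,262,290,390))):
    c=read_camera(n);h=cv2.cvtColor(c["pixels"],cv2.COLOR_RGB2HSV)
    for b in blobs(c,(0,0,50),(180,75,175),.015,f=onplane,amin=60,roi=roi): print(n,b)
c=read_camera("wrist")
for b in blobs(c,(0,0,50),(180,75,172),.023,f=wplane,amin=200,roi=(0,255,0,560)): print("wrist",b)
need([.4766,-.164,.2])
E
python3 st.py
```

```text
time: 19.18
eef_pos: [0.4896, -0.2322, 0.1356]
tool_rot: [[-0.989, -0.146, -0.0], [-0.146, 0.989, 0.0], [0.0, 0.0, -1.0]]
ft_force: [-0.2, 0.4, 0.4]
width: 0.0005
grip_force: 0.0
time: 19.8
eef_pos: [0.4889, -0.2327, 0.2143]
tool_rot: [[-0.989, -0.146, -0.002], [-0.146, 0.989, 0.0], [0.002, 0.0, -1.0]]
ft_force: [-0.2, -0.2, -0.4]
width: 0.001
grip_force: 0.0
scene {'px': (371, 202), 'cen': array([281.5, -92.6]), 'rect': array([ 303.7, -117.4]), 'size': array([ 74. , 197.7]), 'ang': np.float32(-69.25)}
scene {'px': (322, 163), 'cen': array([ 473.7, -158.6]), 'rect': array([ 473.7, -158.5]), 'size': array([ 55.2, 161.9]), 'ang': np.float32(-81.28)}
scene {'px': (370, 166), 'cen': array([ 332.5, -219.6]), 'rect': array([ 325.1, -211.5]), 'size': array([ 39.1, 321.9]), 'ang': np.float32(-78.76)}
scene {'px': (260, 114), 'cen': array([ 746.5, -252.2]), 'rect': array([ 744.1, -253.7]), 'size': array([69.2, 87.1]), 'ang': np.float32(-8.35)}
scene {'px': (292, 103), 'cen': array([ 669.5, -346.6]), 'rect': array([ 676.4, -335.3]), 'size': array([ 41.4, 104.2]), 'ang': np.float32(26.01)}
top 
[... 278 characters left out ...]
3.21)}
wrist {'px': (10, 204), 'cen': array([ 566.5, -608.5]), 'rect': array([ 560.7, -610.2]), 'size': array([ 39. , 117.1]), 'ang': np.float32(-8.44)}
wrist {'px': (342, 182), 'cen': array([ 473.7, -160.7]), 'rect': array([ 473.4, -159.9]), 'size': array([ 57.9, 149.5]), 'ang': np.float32(-81.6)}
wrist {'px': (258, 86), 'cen': array([ 377. , -288.7]), 'rect': array([ 377. , -265.2]), 'size': array([  2.4, 740.3]), 'ang': np.float32(89.96)}
wrist {'px': (370, 50), 'cen': array([303.5, -96.7]), 'rect': array([ 268.8, -241.3]), 'size': array([208. , 790.2]), 'ang': np.float32(89.98)}
t 19.95 pos [ 0.4891 -0.2325  0.2144] yaw -171.59 tilt [-0.002  0.001] w 0.0006 units [0.06 1.74 0.36] az None
```

The stone has tipped and lies flat, centred at about (0.474, -0.160) with its long axis at 98.4°. I'll turn and grasp it across its width.

```bash
python3 -m pendant '[[0.06,0.92,0,0,0,0],[0.06,0.92,0,0,0,0.9],[0,0,0,0,0,0.95],[0,0,0,0,0,0.95],[0,0,0,0,0,0.95]]' 0.85
python3 -m pendant '[[0,0,0,0,0,0.95],[0,0,0,0,0,0.95],[0,0,0,0,0,0.95],[0,0,0,0,0,0.95],[0,0,0,0,0,0.95]]'
python3 -m pendant '[[0,0,0,0,0,0.95],[0,0,0,0,0,0.95],[0,0,0,0,0,0],[0,0,0,0,0,0]]'
python3 st.py | grep -v top
python3 - <<'E'
from h import *
print(sense()["qpos"]);need([.4737,-.1603,.023],98.4)
E
```

```text
time: 20.58
eef_pos: [0.4739, -0.1603, 0.215]
tool_rot: [[-0.913, 0.408, -0.001], [0.408, 0.913, 0.0], [0.001, 0.0, -1.0]]
ft_force: [0.2, -0.3, -0.0]
width: 0.0469
grip_force: 0.0
time: 21.2
eef_pos: [0.4738, -0.1603, 0.215]
tool_rot: [[-0.424, 0.906, -0.001], [0.906, 0.424, 0.001], [0.001, -0.001, -1.0]]
ft_force: [-0.3, -1.7, -1.1]
width: 0.0812
grip_force: 0.0
time: 21.7
eef_pos: [0.4741, -0.1604, 0.2153]
tool_rot: [[-0.16, 0.987, -0.001], [0.987, 0.16, 0.0], [0.0, -0.0, -1.0]]
ft_force: [-0.0, -0.4, 0.3]
width: 0.0815
grip_force: 0.0
scene {'px': (371, 202), 'cen': array([281.5, -92.6]), 'rect': array([ 303.7, -117.4]), 'size': array([ 74. , 197.7]), 'ang': np.float32(-69.25)}
scene {'px': (321, 163), 'cen': array([ 473.9, -158.7]), 'rect': array([ 473.7, -158.5]), 'size': array([ 55. , 161.9]), 'ang': np.float32(-81.44)}
scene {'px': (370, 166), 'cen': array([ 332.2, -219.5]), 'rect': array([ 325.8, -215.2]), 'size': array([ 38.2, 314.3]), 'ang': np.float32(-79.66)}
scene {'px': (260, 114), 'cen': array([ 746.1, -251.9]), 'rect': array([ 746.1, -249.6]), 'size': array([70.1, 83
[... 1070 characters left out ...]
), 'cen': array([ 241.5, -145.9]), 'rect': array([ 217.2, -135.8]), 'size': array([345.5, 355.1]), 'ang': np.float32(-84.55)}
wrist {'px': (25, 57), 'cen': array([118.2, -37.2]), 'rect': array([116. , -34.4]), 'size': array([ 45.8, 154.5]), 'ang': np.float32(73.82)}
wrist {'px': (7, 33), 'cen': array([72.8,  2.3]), 'rect': array([77.9, -7.2]), 'size': array([ 42.2, 142.1]), 'ang': np.float32(-74.42)}
t 21.85 pos [ 0.4741 -0.1605  0.2154] yaw 99.1 tilt [-0.  0.] w 0.0811 units [-0.1   0.05  0.39] az None
[ 1.04382244  0.37529339 -1.01965269  1.93477611  0.37127824  1.03505609
  0.01937525]
t 21.85 pos [ 0.4741 -0.1605  0.2154] yaw 99.1 tilt [-0.  0.] w 0.0811 units [ 0.   -0.01  4.81] az 0.08
```

```bash
python3 -m pendant '[[0.02,0.02,0.9,0,0,0.07],[0,0,1,0,0,0],[0,0,1,0,0,0],[0,0,1,0,0,0],[0,0,0.8,0,0,0]]'
python3 -m pendant '[[0,0,0.1,0,0,0],[0,0,0,0,0,0]]'
python3 - <<'E'
from h import *
need([.4748,-.1597,.023],98.5)
E
python3 -m pendant '[[0,0,0,0,0,0],[0,0,0,0,0,0],[0,0,0,0,0,0],[0,0,0,0,0,0]]' -0.2 55
python3 - <<'E'
from h import *
need([.4748,-.1597,.023],98.5);print(sense()["grip_force"])
E
```

```text
time: 22.48
eef_pos: [0.4745, -0.1595, 0.0259]
tool_rot: [[-0.147, 0.989, -0.001], [0.989, 0.147, 0.001], [0.001, -0.001, -1.0]]
ft_force: [0.2, 0.1, 0.3]
width: 0.0811
grip_force: 0.0
time: 22.72
eef_pos: [0.4754, -0.1594, 0.0242]
tool_rot: [[-0.147, 0.989, 0.001], [0.989, 0.147, 0.0], [0.0, 0.001, -1.0]]
ft_force: [0.9, 0.1, -0.2]
width: 0.0809
grip_force: 0.0
t 22.73 pos [ 0.4754 -0.1594  0.0242] yaw 98.45 tilt [0.001 0.   ] w 0.0809 units [-0.   -0.02  0.03] az -0.01
time: 23.22
eef_pos: [0.4749, -0.1599, 0.0242]
tool_rot: [[-0.146, 0.989, 0.0], [0.989, 0.146, -0.001], [-0.001, -0.0, -1.0]]
ft_force: [-2.6, -0.4, 6.8]
width: 0.0544
grip_force: 55.0
t 23.23 pos [ 0.4749 -0.1599  0.0242] yaw 98.41 tilt [ 0.    -0.001] w 0.0544 units [ 0.   -0.    0.03] az -0.01
55.00064313411713
```

```bash
python3 -m pendant '[[0,0,-0.6,0,0,0],[0,0,-1,0,0,0],[0,0,-1,0,0,-0.8],[0,0,-0.8,0,0,-0.95],[0,0,0,0,0,-0.95]]'
python3 -m pendant '[[0,0,0,0,0,-0.95],[0,0,0,0,0,-0.95],[0,0,0,0,0,-0.95],[0,0,0,0,0,-0.95],[0,0,0,0,0,-0.95]]'
python3 -m pendant '[[0,0,0,0,0,-0.95],[0,0,0,0,0,-0.8],[0,0,0,0,0,0]]'
python3 - <<'E'
from h import *
print(sense()["qpos"],sense()["ft_force"]);need([.551,.1196,.16],177.65)
E
```

```text
time: 23.85
eef_pos: [0.4759, -0.1599, 0.1616]
tool_rot: [[-0.528, 0.849, 0.003], [0.849, 0.528, -0.002], [-0.003, 0.002, -1.0]]
ft_force: [-0.1, -0.3, -4.9]
width: 0.0545
grip_force: 55.0
time: 24.48
eef_pos: [0.4741, -0.1596, 0.159]
tool_rot: [[-0.955, 0.297, -0.001], [0.297, 0.955, 0.0], [0.001, -0.0, -1.0]]
ft_force: [0.7, 0.8, -5.0]
width: 0.0541
grip_force: 55.0
time: 24.85
eef_pos: [0.4742, -0.1596, 0.1589]
tool_rot: [[-0.999, 0.045, -0.001], [0.045, 0.999, 0.001], [0.001, 0.001, -1.0]]
ft_force: [-1.0, 0.1, -4.6]
width: 0.0545
grip_force: 55.0
[ 1.17257824  0.62328692 -1.28029251  1.98233118  0.68875454  1.07318544
  1.10512519] [-0.97387653  0.07929055 -4.64856393]
t 24.85 pos [ 0.4742 -0.1596  0.1589] yaw 177.42 tilt [-0.001  0.001] w 0.0545 units [-1.6   7.06 -0.02] az -0.03
```

```bash
python3 -m pendant '[[-0.2,0.9,0,0,0,0],[-0.2,0.9,0,0,0,0],[-0.2,0.9,0,0,0,0],[-0.2,0.9,0,0,0,0],[-0.2,0.9,0,0,0,-0.03]]'
python3 -m pendant '[[-0.2,0.9,0,0,0,0],[-0.2,0.9,0,0,0,0],[-0.2,0.76,0,0,0,0],[0,0,0,0,0,0],[0,0,0,0,0,0]]'
cat > seg.py <<'E'
from h import *
# stone top (z=tcp+~0) vs card, static wrist view
s=sense();need([.551,.1196,.0302],177.65)
c=read_camera("wrist");zt=s["eef_pos"][2]-.0242+.023
for b in blobs(c,(0,0,50),(180,75,172),zt,amin=300,roi=(0,300,150,420)): print("stone",b)
for b in blobs(c,*YEL,.006,amin=60,roi=(0,300,0,560)): print("yel",b)
h=cv2.cvtColor(c["pixels"],cv2.COLOR_RGB2HSV)
print(h[20:240:6,277].tolist())
E
python3 seg.py
```

```text
time: 25.48
eef_pos: [0.5227, 0.0194, 0.1594]
tool_rot: [[-0.999, 0.042, -0.0], [0.042, 0.999, -0.001], [0.0, -0.001, -1.0]]
ft_force: [0.7, -0.3, -3.5]
width: 0.054
grip_force: 55.0
time: 26.1
eef_pos: [0.5504, 0.1191, 0.1591]
tool_rot: [[-0.999, 0.041, -0.001], [0.041, 0.999, -0.001], [0.001, -0.001, -1.0]]
ft_force: [0.3, -0.4, -3.7]
width: 0.0546
grip_force: 55.0
t 26.1 pos [0.5504 0.1191 0.1591] yaw 177.66 tilt [-0.001 -0.001] w 0.0546 units [-0.02  0.02  3.22] az 0.0
stone {'px': (276, 204), 'cen': array([525.4, 119.1]), 'rect': array([525.3, 119. ]), 'size': array([101.3, 126.8]), 'ang': np.float32(87.74)}
stone {'px': (270, 6), 'cen': array([421.7, 121.1]), 'rect': array([421.1, 128. ]), 'size': array([ 12.6, 134.6]), 'ang': np.float32(88.26)}
yel {'px': (389, 291), 'cen': array([665.4, 239.1]), 'rect': array([665.9, 241.5]), 'size': array([18.1, 29. ]), 'ang': np.float32(61.47)}
yel {'px': (165, 290), 'cen': array([655.2, -12.1]), 'rect': array([655.7, -14.9]), 'size': array([18.2, 30.5]), 'ang': np.float32(-64.46)}
yel {'px': (377, 238), 'cen': array([600.6, 220.4]), 'rect'
[... 219 characters left out ...]

yel {'px': (360, 180), 'cen': array([542.4, 200.1]), 'rect': array([540. , 203.5]), 'size': array([ 17.9, 114.2]), 'ang': np.float32(-1.04)}
[[21, 38, 235], [19, 37, 237], [20, 36, 236], [19, 36, 237], [20, 37, 233], [20, 37, 236], [20, 37, 234], [20, 38, 234], [20, 37, 236], [19, 36, 237], [20, 34, 237], [20, 34, 238], [13, 179, 157], [14, 178, 196], [13, 177, 186], [33, 18, 125], [26, 18, 116], [27, 20, 116], [30, 16, 115], [30, 16, 115], [26, 17, 117], [34, 15, 116], [23, 18, 115], [30, 16, 115], [34, 15, 116], [26, 15, 116], [30, 20, 115], [30, 18, 115], [30, 20, 116], [30, 18, 116], [30, 13, 116], [30, 15, 116], [27, 20, 117], [26, 17, 118], [23, 20, 117], [33, 19, 118], [30, 15, 117]]
```

```bash
python3 -m pendant '[[-0.02,0.01,0.8,0,0,0],[0,0,1,0,0,0],[0,0,0.8,0,0,0],[0,0,0.3,0,0,0],[0,0,0,0,0,0]]'
python3 seg.py | grep -v '^\[\['; python3 -c "
from rig import *;print(sense()['ft_force'])"
```

```text
time: 26.78
eef_pos: [0.5515, 0.1195, 0.0435]
tool_rot: [[-0.999, 0.041, -0.001], [0.041, 0.999, -0.0], [0.001, -0.0, -1.0]]
ft_force: [1.6, 0.7, -3.8]
width: 0.0547
grip_force: 55.0
t 26.77 pos [0.5515 0.1195 0.0435] yaw 177.67 tilt [-0.001 -0.   ] w 0.0547 units [0.01 0.   0.33] az 0.0
stone {'px': (276, 202), 'cen': array([525.8, 119.7]), 'rect': array([525.5, 119.9]), 'size': array([103. , 126.2]), 'ang': np.float32(87.7)}
yel {'px': (389, 291), 'cen': array([596.1, 195. ]), 'rect': array([596.4, 196.5]), 'size': array([11.2, 18. ]), 'ang': np.float32(61.46)}
yel {'px': (165, 290), 'cen': array([589.8,  39.1]), 'rect': array([590.1,  37.5]), 'size': array([11.5, 18.8]), 'ang': np.float32(-66.08)}
yel {'px': (163, 221), 'cen': array([539.8,  46.3]), 'rect': array([542.6,  41. ]), 'size': array([31.4, 62.2]), 'ang': np.float32(39.17)}
yel {'px': (405, 190), 'cen': array([529., 201.]), 'rect': array([530., 205.]), 'size': array([18.5, 94.2]), 'ang': np.float32(-0.09)}
[ 1.04503361 -0.2503788  -3.76792199]
```

```bash
python3 -m pendant '[[-0.02,0,0.2,0,0,0],[0,0,0.1,0,0,0],[0,0,0.02,0,0,0],[0,0,0,0,0,0]]'
python3 - <<'E'
from h import *
need([.551,.1196,.0302],177.65);print(sense()["ft_force"])
E
```

```text
time: 27.32
eef_pos: [0.5524, 0.1203, 0.0309]
tool_rot: [[-0.999, 0.039, 0.0], [0.039, 0.999, 0.0], [-0.0, 0.0, -1.0]]
ft_force: [-0.3, 0.4, -4.1]
width: 0.0545
grip_force: 55.0
t 27.32 pos [0.5524 0.1203 0.0309] yaw 177.75 tilt [0. 0.] w 0.0545 units [ 0.03 -0.02  0.02] az 0.01
[-0.26408133  0.42865703 -4.06634791]
```

```bash
python3 -m pendant '[[0.02,0,0.04,0,0,0],[0,0,0,0,0,0]]'
python3 -m pendant '[[0,0,0,0,0,0],[0,0,0,0,0,0],[0,0,0,0,0,0]]' 0.5
python3 -m pendant '[[0,0,-0.6,0,0,0],[0,0,-1,0,0,0],[0,0,-1,0,0,0],[0,0,-1,0,0,0],[-0.6,0,-1,0,0,0]]'
python3 -m pendant '[[-0.9,0,-0.9,0,0,0],[-0.9,0,0,0,0,0],[0,0,0,0,0,0],[0,0,0,0,0,0]]'
python3 - <<'E'
from h import *
need([.551,.1196,.25],177.65)
c=read_camera("wrist");save(c,"end.png")
for b in blobs(c,(0,0,50),(180,75,172),.029,amin=1000,roi=(0,270,0,560)): print("stone",b)
for b in blobs(c,(0,150,60),(6,255,255),.015,amin=60,roi=(0,250,280,560)): print("red",b)
for b in blobs(c,(0,0,0),(180,255,50),.076,amin=100,roi=(0,230,0,280)): print("blk",b)
for b in blobs(c,*YEL,.006,amin=5,roi=(0,250,0,560)): print("yel",b)
E
```

```text
time: 27.58
eef_pos: [0.5523, 0.1204, 0.0304]
tool_rot: [[-0.999, 0.039, 0.002], [0.039, 0.999, -0.0], [-0.002, -0.0, -1.0]]
ft_force: [-0.9, -1.3, 5.8]
width: 0.0543
grip_force: 55.0
time: 27.95
eef_pos: [0.5516, 0.1205, 0.0293]
tool_rot: [[-0.999, 0.039, 0.0], [0.039, 0.999, 0.0], [-0.0, 0.0, -1.0]]
ft_force: [0.5, -0.1, 1.2]
width: 0.0659
grip_force: 0.0
time: 28.58
eef_pos: [0.5745, 0.1196, 0.2146]
tool_rot: [[-0.999, 0.037, -0.0], [0.037, 0.999, -0.001], [0.0, -0.001, -1.0]]
ft_force: [0.7, -0.4, -0.0]
width: 0.0657
grip_force: 0.0
time: 29.08
eef_pos: [0.6465, 0.1169, 0.2486]
tool_rot: [[-0.999, 0.038, -0.001], [0.038, 0.999, 0.0], [0.001, -0.0, -1.0]]
ft_force: [-0.2, 0.1, 0.8]
width: 0.0656
grip_force: 0.0
t 29.07 pos [0.6465 0.1169 0.2486] yaw 177.81 tilt [-0.001  0.   ] w 0.0656 units [ 2.39 -0.03 -0.03] az 0.02
stone {'px': (123, 246), 'cen': array([ 724.8, -107. ]), 'rect': array([733.4, -92.4]), 'size': array([ 50.4, 216.9]), 'ang': np.float32(-88.35)}
stone {'px': (277, 244), 'cen': array([724.6, 113.2]), 'rect': array([736.4, 112.8]), 'size': array([ 46.5, 165.2]), 'an
[... 1148 characters left out ...]
(-49.75)}
yel {'px': (344, 139), 'cen': array([601. , 200.3]), 'rect': array([600., 200.]), 'size': array([ 6.2, 11.9]), 'ang': np.float32(-8.97)}
yel {'px': (365, 135), 'cen': array([595.7, 226.3]), 'rect': array([593.8, 223.6]), 'size': array([ 9.5, 27. ]), 'ang': np.float32(38.4)}
yel {'px': (363, 117), 'cen': array([574.1, 224.4]), 'rect': array([574. , 224.3]), 'size': array([ 3.6, 18. ]), 'ang': np.float32(16.47)}
yel {'px': (222, 102), 'cen': array([549.7,  53.5]), 'rect': array([552.2,  47.7]), 'size': array([24.6, 59.7]), 'ang': np.float32(0.74)}
yel {'px': (343, 95), 'cen': array([545.9, 199.7]), 'rect': array([539.1, 200.2]), 'size': array([ 10.4, 108.4]), 'ang': np.float32(0.06)}
```

```bash
python3 -c "
from rig import *;print(finish_job())"
```

```text
the job is handed in; nothing more can be done
None
```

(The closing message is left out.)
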